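Restock the lighter display by colour

ROBOT

A 6-joint arm with a two-finger parallel gripper is mounted at the origin on a cart in front of the work surface, level with it; the furniture and walls round the work are solid. World frame = base frame: x ahead of the robot, y to its left, z up, the work surface at z = 0. Lengths are in mm, angles in rad, forces in N, time in s.
With the tool pointing down it reaches from about 300 to 775 mm from the base axis. Payload 14.6 kg.
Tool frame: the origin (TCP) lies on the centre line of the jaws, within the pads' length; the fingertips stand 11 mm ahead of it and the grasp point (between the pads) lies 8 mm behind it; z points along the fingers, y is the line along which they close (so a half turn about z gives the same grasp; the last joint's range is limited). The gripper opens to 94 mm and grips with 3 to 60 N. Pads are 16 mm wide; open, the fingers measure 119 mm over their backs; the gripper's body (75 mm by 177 mm) begins 78 mm behind the grasp point.
Start: joints at [-1.383, 0.3, 1.521, -0, 1.321, -0.067], TCP at [138.622, -532.234, 216.446] pointing down, gripper open.
Joint ranges: [-3.03, 3.03], [-0.79, 2.21], [0.23, 2.52], [-1.04, 4.18], [0, 3.07], [-2.55, 2.55]. Speed limits (rad/s): [2.22, 2.22, 2.57, 3.14, 3.14, 3.14].

INTERFACE

Orientations are given as a rotation vector (axis times angle).
In Python, from cell import robot gives the robot as it stands.
- The arm moves only by the tool drive_effector, called after "Request:" as name(argument=value, ...), one argument or row to a line, values as JSON. Schema: {"type":"object","properties":{"offsets":{"type":"array","items":{"type":"array","items":{"type":"number"},"minItems":5,"maxItems":5},"minItems":1,"maxItems":5},"force":{"type":"number"},"only":{"type":"string"},"quiet":{"type":"boolean"},"lines":{"type":"string"}},"required":["offsets"],"additionalProperties":false}. offsets is a list of rows, 1 to 5 of them, each of 5 numbers: dx, dy, dz in units of 5 mm, then a turn about the tool's z in units of 0.1 rad, then the finger opening in mm; each row is the pose to reach, as a shift and turn from the pose commanded when the call began, along the tool's axes at that moment; what a row does not reach only later rows make up. A row lasts 1/12 s, in which the tool goes at most 41.7 mm and 0.125 rad, less where a joint would pass 70% of its speed; a pose out of reach is approached as far as the arm can. The fingers move at their own pace and stop on an object; force is the grip in N (left out, the last holds). Time passes only in rows, so rows that do not move let the fingers close. The tool returns the time, the measured TCP pose, the force, the opening and the grip force at its end. only (a regular expression) keeps the lines of the reply that match it, lines (a string "A,B") keeps lines A to B, and quiet returns only ok. Input that does not fit is refused with a message, and nothing moves.
- robot.get_state(): the state, without advancing time (a new reading comes with each control period).
- robot.capture(name): name is "side" or "top" or "wrist"; returns a dict with "color" (480x640x3 uint8, red, green, blue), "intrinsics" (3x3 intrinsics, pixels), "rvec" (rotation vector, rad) and "tvec" (3), from world to camera coordinates, as OpenCV has them. Camera axes: x right, y down, z forward; pixel columns grow to the right and rows downward; lengths in mm; the calibration is good to about 2 mm. A picture is of the moment at which its call begins. There is no depth.
- robot.job_done(): hands the job in; it is judged then, once.
The state is a dict: "time": time; "joint_pos": joint angles; "joint_vel": joint speeds; "effort": joint torques, N m; "tcp_pos": TCP position; "tcp_rot": TCP orientation; "contact_force": force on the tool from outside, world axes, zero at the start; "ft_torque": the same for the moment, N m; "finger_gap": finger opening in mm; "gripper_force": force on a finger pad.
Only numpy, scipy, OpenCV 4.12 (cv2) and the standard library are available. Lean on these libraries where they do the work, as an engineer would, in place of code of your own. Each camera call takes 0.05 s, during which the arm holds its last target. There are 200 camera calls.

TASK

Put the red, the green and the yellow lighter back into the counter display, each in the bay of its own colour, lying flat on the sloping floor, lengthwise in the bay (front to back), with its metal head at the uphill end. Don't bump the shelf above the bays, and leave everything else on the counter where it is.

Things in the scene. Friction and masses are not known exactly. Their poses are not given: they have to be found in the camera images.
- lighter_red: red gas lighter lying flat on the counter, 81 mm long, 25 wide, 12 thick, 18 g. Origin on its underside; -x points lengthwise to the grey metal head (head end at x = -40 mm, plain end at x = +41 mm), y across the 25 mm width, z up. Starts with its head pointing roughly away from the robot (within 0.6 rad of world +x)
- lighter_green: green gas lighter lying flat on the counter, 81 mm long, 25 wide, 12 thick, 18 g. Origin on its underside; -x points lengthwise to the grey metal head (head end at x = -40 mm, plain end at x = +41 mm), y across the 25 mm width, z up. Starts with its head pointing roughly away from the robot (within 0.6 rad of world +x)
- lighter_yellow: yellow gas lighter lying flat on the counter, 81 mm long, 25 wide, 12 thick, 18 g. Origin on its underside; -x points lengthwise to the grey metal head (head end at x = -40 mm, plain end at x = +41 mm), y across the 25 mm width, z up. Starts with its head pointing roughly away from the robot (within 0.6 rad of world +x)
- red_bay: red floor (and front tag) of one bay of the display; which bay is red varies. Fixed. Slopes 25 degrees, rising to the back. Origin at the centre of the floor's surface, 80 mm above the counter; x uphill along the slope, z the floor's normal, y across. Floor 110 mm (x) by 86 mm (y); side walls 12 mm high at y = +-43 mm, a lip 10 mm high at x = -55 mm, open at x = +55 mm
- green_bay: green floor (and front tag) of one bay of the display; which bay is green varies. Fixed. Slopes 25 degrees, rising to the back. Origin at the centre of the floor's surface, 80 mm above the counter; x uphill along the slope, z the floor's normal, y across. Floor 110 mm (x) by 86 mm (y); side walls 12 mm high at y = +-43 mm, a lip 10 mm high at x = -55 mm, open at x = +55 mm
- yellow_bay: yellow floor (and front tag) of one bay of the display; which bay is yellow varies. Fixed. Slopes 25 degrees, rising to the back. Origin at the centre of the floor's surface, 80 mm above the counter; x uphill along the slope, z the floor's normal, y across. Floor 110 mm (x) by 86 mm (y); side walls 12 mm high at y = +-43 mm, a lip 10 mm high at x = -55 mm, open at x = +55 mm
- display: white display fixed to the counter, three like bays side by side 90 mm apart. Origin on the counter; x to its back, y to its left, z up. Bay floor centres at x = -8.5, y = -90, 0, +90, z = 80 mm. Reaches x -63 to +75, y +-140 mm, plinth 46 mm high; upright back panel at x = 70 mm, end panels behind x = 36 mm. A lighter let go on a bay floor may stay or slide down to the lip
- upper_shelf: steel shelf of the display over the bays, with a fish tin and a wrapped bar fixed on it; 96 mm (x) by 280 mm (y). Origin at the centre of its underside, 240 mm above the counter; x to the display's back. Its front edge (x = -48 mm) overhangs the bay floor centres by 9.5 mm, so reach in from the front, tool leaning back to the robot (square to the floor: 25 degrees)
- pill_box: small white box with red print, 45x75x20 mm, lying flat among the lighters (loose). Origin at centre of underside
- pen_blue: blue pen, 140 mm long, 9 mm thick, lying (loose) to the right of the lighters. Origin at centre of underside, x along it
- highlighter: yellow-green highlighter pen, 115 mm long, 14 mm thick, lying (loose) between the display and the lighters; not a lighter. Origin at centre of underside, x along it
- green_bottle: green glass bottle, diameter 64, 273 mm tall, standing (loose) at the back left. Origin at centre of underside

How it is judged:
By the outcome, as a careful person would: the job done as asked, in the order asked, and still so for the second after the job is handed in, with the robot touching nothing.
It also fails if it takes over 72 s, if anything falls off the work surface, if the arm or the gripper's body presses on something with over 40 N, if the wrist force passes 120 N, or if a joint passes its speed limit or range.

## Working session

There is one attempt and no reset: what is moved stays moved. The work goes in short steps, Python scripts to look and compute and a tool call to move; the robot and the scene stay as the last step left them, time stands still between calls to the robot, and variables do not carry over. Pictures are saved under pics/ and viewed, at most 10 in all, crops included, and the job is handed in when it is done.

```bash
ls; mkdir -p pics; python3 - <<'E'
from cell import robot
import cv2,numpy as np
for n in("top","side"):
    c=robot.capture(n); cv2.imwrite(f"pics/{n}0.png",c["color"][:,:,::-1]); np.savez(f"pics/{n}0.npz",**{k:c[k] for k in("intrinsics","rvec","tvec")})
    print(n,c["intrinsics"][0,0],c["rvec"],c["tvec"])
s=robot.get_state();print(s["tcp_pos"],s["tcp_rot"],s["finger_gap"])
E
```

```text
cell.py
pics
top 445.4734061459247 [ 2.42119453 -1.63312003  0.21394657] [-300.48093386  547.69477061 1240.34386455]
side 541.8157384778079 [ 2.06991795 -0.09649199  0.06668303] [-602.35526271  124.88510327 1303.06948055]
[ 138.59157996 -532.02495747  215.94222022] [-3.11509096e+00 -3.99067666e-01  9.48472056e-05] 94.19510267075435
```
View pics/top0.png

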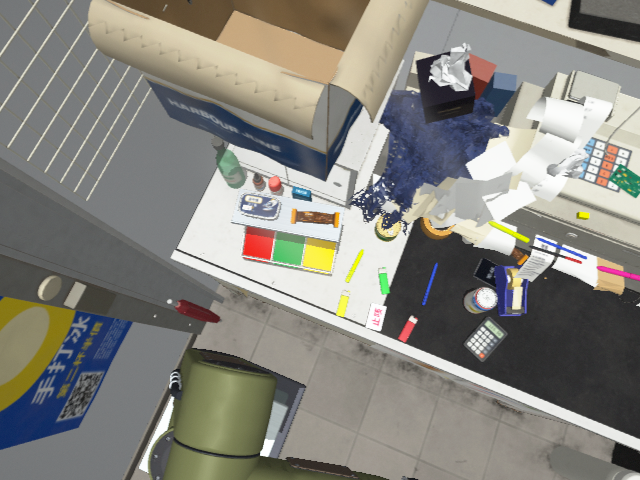

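View pics/side0.png

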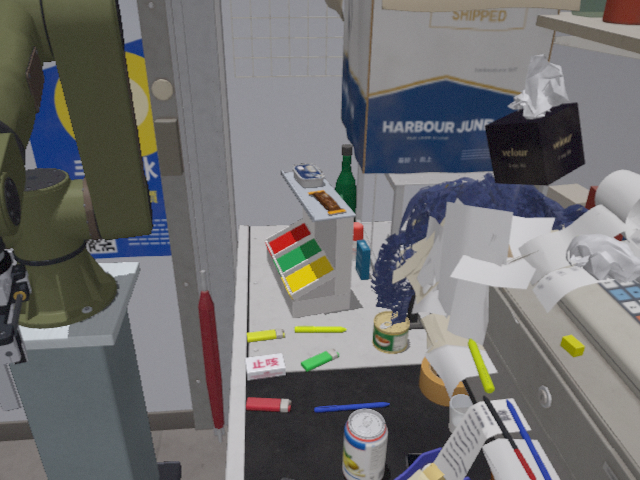

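The top view shows red bay (258,244), green (289,250), yellow (320,255). Lighters are red (408,328), green (383,281) and yellow (343,303), with the box at (375,316). I'll enlarge crops of both views to read the lighter ends more closely.

```bash
python3 - <<'E'
import cv2
for n,(x,y,w,h) in {"top":(230,215,200,150),"side":(230,210,200,150)}.items():
    if n=="side": y=265;
    i=cv2.imread(f"pics/{n}0.png")[y:y+h,x:x+w]
    cv2.imwrite(f"pics/{n}0c.png",cv2.resize(i,None,fx=4,fy=4,interpolation=cv2.INTER_CUBIC))
E
```

View pics/top0c.png

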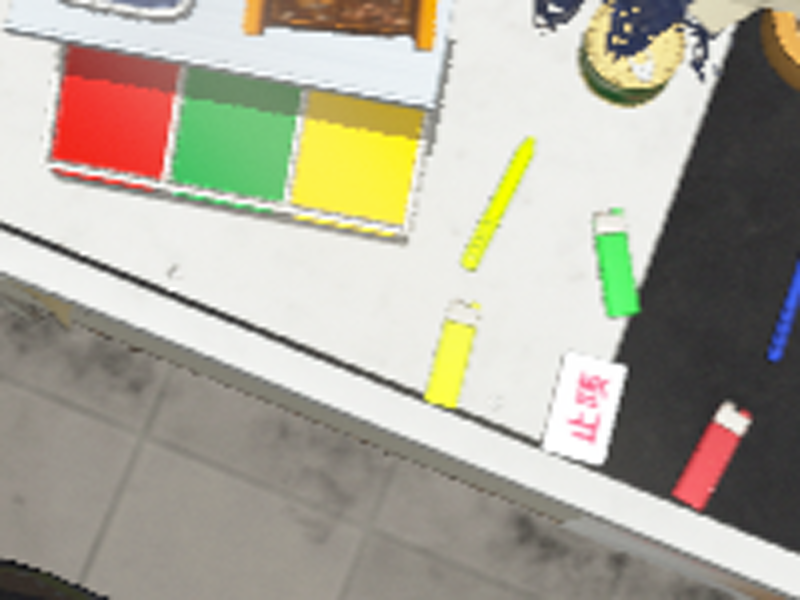

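View pics/side0c.png

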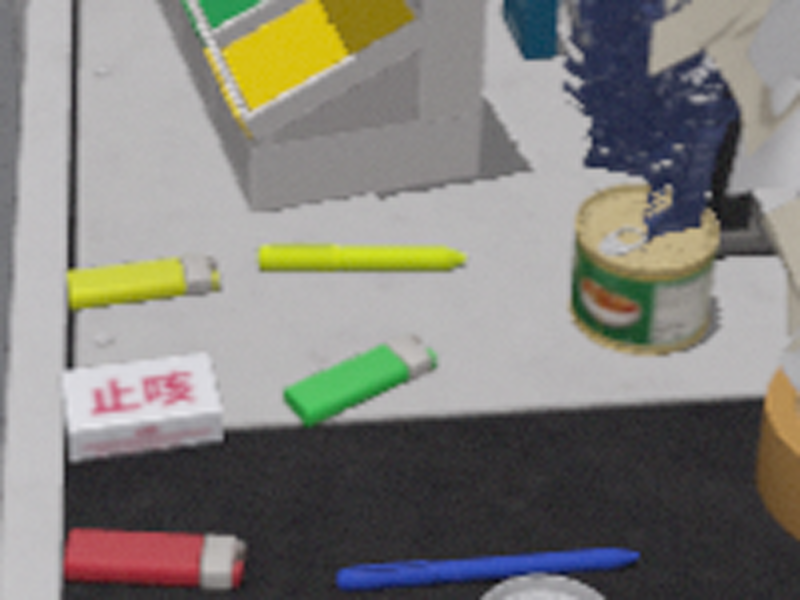

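The crops show the lighter head and plain ends clearly, and the yellow bay's lip corner at top-crop (406,232) and side-crop (247,125). Next I'll triangulate these.

```bash
cat > h.py <<'E'
import numpy as np,cv2
from scipy.optimize import least_squares
from scipy.spatial.transform import Rotation as R
def cam(c): 
    Rm=R.from_rotvec(c["rvec"]).as_matrix(); return c["intrinsics"]@np.c_[Rm,np.array(c["tvec"])]
def tri(P1,P2,a,b):
    X=cv2.triangulatePoints(P1,P2,np.array(a,float).reshape(2,1),np.array(b,float).reshape(2,1))[:,0];return X[:3]/X[3]
def proj(P,X): u=P@np.append(X,1);return u[:2]/u[2]
def onz(P,p,z):
    H=np.c_[P[:,0],P[:,1],P[:,2]*z+P[:,3]];u=np.linalg.solve(H,[p[0],p[1],1]);return u[:2]/u[2]
E
python3 - <<'E'
from h import *
T,S=[cam(np.load(f"pics/{n}0.npz")) for n in("top","side")]
t=lambda p:(p[0]/4+230-.4,p[1]/4+215-.4)
s=lambda p:(p[0]/4+230-.4,p[1]/4+265-.4)
for n,a,b in [("Yh",(463,303),(217,277)),("Yp",(442,403),(70,288)),("Gh",(609,212),(434,355)),("Gp",(622,314),(298,405)),("Rh",(737,405),(243,562)),("Rp",(690,502),(67,560)),("lipR",(406,232),(247,125)),("floorYfr",(405,225),(255,110)),("floorYfl",(292,207),(217,55)),("hiA",(470,268),(260,258)),("hiB",(531,140),(463,258))]:
    X=tri(T,S,t(a),s(b));print(n,X.round(1),"z8:",onz(T,t(a),8).round(1),onz(S,s(b),8).round(1),"z66",onz(T,t(a),65.8).round(1))
print("lipL z66",onz(T,t((48,163)),65.8))
print("shelf front z~240", onz(T,t((4,35)),240),onz(T,t((433,107)),240))
E
```

```text
Yh [ 521.4 -190.5    2.7] z8: [ 518.7 -190.7] [ 522.4 -196.9] z66 [ 509.6 -191. ]
Yp [ 443.4 -203.1   10.9] z8: [ 443.5 -203.2] [ 443.3 -199.5] z66 [ 437.7 -202.9]
Gh [ 629.  -268.6    5.1] z8: [ 625.1 -268.5] [ 630.6 -271.4] z66 [ 611.4 -265.4]
Gp [ 556.7 -304.1    8.5] z8: [ 555.6 -304.2] [ 557.6 -303.3] z66 [ 544.9 -299.6]
Rh [ 523.9 -406.3    7.3] z8: [ 523.9 -406.1] [ 523.7 -407. ] z66 [ 514.6 -397.1]
Rp [ 444.1 -397.4    6.9] z8: [ 444.7 -397.1] [ 443.7 -398.5] z66 [ 438.8 -388.5]
lipR [ 543.1 -133.7   63.1] z8: [ 552.9 -131. ] [547.6 -51.9] z66 [ 542.3 -133.9]
floorYfr [ 547.1 -131.5   71.2] z8: [ 557.6 -128.3] [553.5 -36.2] z66 [ 546.8 -131.3]
floorYfl [530.4 -49.   56.6] z8: [538.3 -43.4] [533.6  28.5] z66 [528.4 -50.1]
hiA [ 545.8 -185.9   10.6] z8: [ 545.4 -186. ] [ 546.7 -182.3] z66 [ 535.1 -186.5]
hiB [ 656.6 -193.6    8.9] z8: [ 655.6 -193.6] [ 657.6 -192.1] z66 [ 640.6 -193.7]
lipL z66 [491.71568631 128.29814242]
shelf front z~240 [533.06477908 145.34426404] [ 592.05562347 -128.61249685]
```

Careful with the scale: shifts go in units of 5 mm and turns go in units of 0.1 rad. That gives: -12 mm is -2.4, 210 mm is 42, 0.366 rad is 3.66.

```bash
cat > to.py <<'E'
# usage: to.py x y z phi -> row from the present pose (tool x heading phi)
import sys; from h import *; from cell import robot
def row(x,y,z,phi):
    s=robot.get_state();M=R.from_rotvec(s["tcp_rot"]).as_matrix();p=np.arctan2(M[1,0],M[0,0])
    return np.round(np.append(M.T@(np.array([x,y,z])-s["tcp_pos"]),p-phi),3)
if __name__=="__main__":
    a=list(map(float,sys.argv[1:]))
    for i in range(0,len(a),4): print(a[i:i+4],row(*a[i:i+4]))
E
python3 to.py 452.2 -398.2 130 -.111
```

```text
[452.2, -398.2, 130.0, -0.111] [337.209 -50.36   86.019   0.366]
```

Request:
drive_effector(
  offsets=[
    [8.4, -1.2, 0, 1, 60],
    [16.8, -2.4, 0, 2, 60],
    [25.2, -3.8, 2, 3, 60],
    [33.6, -5, 5, 3.66, 60],
    [42, -6.2, 8, 3.66, 60],
  ],
)

```text
time: 0.52
tcp_pos: [326.8, -452.0, 179.5]
tcp_rot: [3.136, -0.182, 0.001]
contact_force: [0.5, -0.8, 0.5]
finger_gap: 64.0
gripper_force: 0.0
```

```bash
python3 to.py 452.2 -398.2 130 -.111
```

```text
[452.2, -398.2, 130.0, -0.111] [ 1.1836e+02 -6.7929e+01  4.9513e+01 -5.0000e-03]
```

Request:
drive_effector(
  offsets=[
    [7.2, -4, 3.2, 0, 60],
    [14.8, -8.4, 6.4, 0, 60],
    [22.4, -12.8, 9.2, 0, 60],
    [22.4, -12.8, 9.2, 0, 60],
    [22.4, -12.8, 9.2, 0, 60],
  ],
)

```text
time: 0.93
tcp_pos: [445.3, -399.8, 132.0]
tcp_rot: [-3.135, 0.169, 0.003]
contact_force: [-0.3, 0.9, 0.7]
finger_gap: 60.0
gripper_force: 0.0
```

```bash
python3 - <<'E'
from cell import robot
import cv2,numpy as np
c=robot.capture("wrist"); cv2.imwrite("pics/w1.png",c["color"][:,:,::-1]); np.savez("pics/w1.npz",**{k:c[k] for k in("intrinsics","rvec","tvec")})
R=cv2.Rodrigues(c["rvec"])[0];print("cam pos",-R.T@c["tvec"],robot.get_state()["tcp_pos"])
c=robot.capture("side"); cv2.imwrite("pics/s1.png",c["color"][:,:,::-1])
E
python3 to.py 452.2 -398.2 130 -.111
python3 -c "
import cv2,numpy as np
a=cv2.imread('pics/w1.png');b=cv2.imread('pics/s1.png')
cv2.imwrite('pics/v1.png',np.hstack([cv2.resize(a,(400,300)),cv2.resize(b,(400,300))]))"
```

```text
cam pos [ 517.55786844 -408.48790583  301.34565673] [ 444.02317576 -401.03316355  132.91949511]
[452.2, -398.2, 130.0, -0.111] [ 8.513 -4.674  3.678  0.   ]
```

View pics/v1.png

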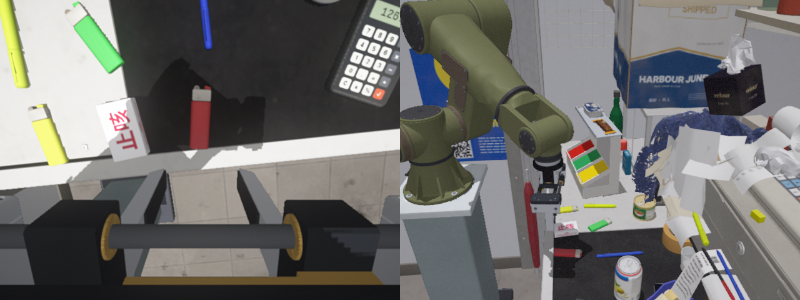

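The wrist view shows the red lighter upright in the image, plain end near full-scale pixel (398,298) and head near (404,172). The jaws are lined up with it. In the side view the tool is vertical and clear of the counter. I'll refine the positions and check whether the camera has a physical housing.

```bash
python3 - <<'E'
from h import *
P=cam(np.load("pics/w1.npz"))
im=cv2.cvtColor(cv2.imread("pics/w1.png"),cv2.COLOR_BGR2HSV)
for n,(lo,hi,box) in dict(red=((170,120,60),(180,255,255),(360,150,460,320)),yel=((24,120,80),(32,255,255),(40,180,150,340)),grn=((45,120,60),(75,255,255),(100,0,260,160))).items():
    m=cv2.inRange(im,lo,hi);k=np.zeros_like(m);k[box[1]:box[3],box[0]:box[2]]=255;m&=k
    c=max(cv2.findContours(m,0,2)[0],key=cv2.contourArea)
    w=np.float32([onz(P,p,12) for p in c[:,0].astype(float)]);r=cv2.minAreaRect(w);print(n,r,cv2.boxPoints(r).round(1).tolist())
for n,a,b in(("R",(398,298),(404,172)),("Y",(116,327),(76,210)),("G",(228,140),(150,14))): print(n,onz(P,a,10),onz(P,b,8))
i=cv2.imread("pics/s1.png")[180:380,180:340];i=cv2.resize(i,(400,500),interpolation=cv2.INTER_CUBIC)
cv2.imwrite("pics/s1c.png",i)
E
```

```text
Traceback (most recent call last):
ValueError: max() iterable argument is empty
```

```bash
python3 - <<'E'
from h import *
P=cam(np.load("pics/w1.npz"))
im=cv2.cvtColor(cv2.imread("pics/w1.png"),cv2.COLOR_BGR2HSV);im[...,0]=(im[...,0].astype(int)+10)%180
for n,(lo,hi,box) in dict(red=((0,90,40),(20,255,255),(360,150,460,320)),yel=((32,90,60),(45,255,255),(40,180,150,340)),grn=((50,90,40),(90,255,255),(100,0,260,160))).items():
    m=cv2.inRange(im,lo,hi);k=np.zeros_like(m);k[box[1]:box[3],box[0]:box[2]]=255;m&=k
    cs=cv2.findContours(m,0,2)[0]
    if not cs: print(n,"none",im[240,400]);continue
    c=max(cs,key=cv2.contourArea)
    w=np.float32([onz(P,p,12) for p in c[:,0].astype(float)]);r=cv2.minAreaRect(w);print(n,r,cv2.boxPoints(r).round(1).tolist())
for n,a,b in(("R",(398,298),(404,172)),("Y",(116,327),(76,210)),("G",(228,140),(150,14))): print(n,onz(P,a,10),onz(P,b,8))
i=cv2.imread("pics/s1.png")[180:380,180:340];i=cv2.resize(i,(400,500),interpolation=cv2.INTER_CUBIC)
cv2.imwrite("pics/s1c.png",i)
E
```

```text
red none [ 10   2 244]
yel ((472.154052734375, -202.46151733398438), (61.94849395751953, 29.201169967651367), 5.858189105987549) [[439.8999938964844, -191.10000610351562], [442.79998779296875, -220.10000610351562], [504.5, -213.8000030517578], [501.5, -184.8000030517578]]
grn ((581.3912963867188, -293.2162170410156), (64.73629760742188, 25.04181671142578), 29.29364585876465) [[547.0, -298.1000061035156], [559.2999877929688, -320.0], [615.7000122070312, -288.29998779296875], [603.5, -266.5]]
R [ 380.5447049  -459.57311288] [ 488.3751447  -470.70067582]
Y [ 379.48934482 -207.31561423] [ 486.58563133 -200.05347638]
G [ 528.00178065 -335.07223485] [ 621.02017145 -293.73473789]
```

View pics/s1c.png

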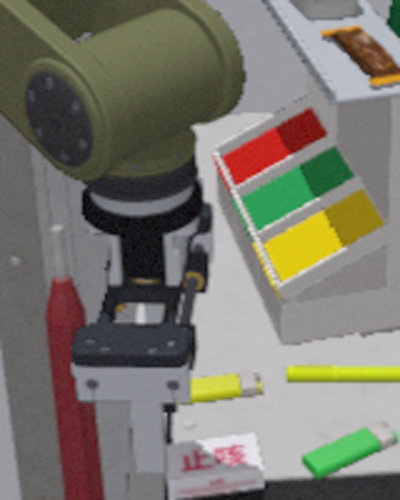

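The first crop was scaled 1.6 rather than 2, so I'll fix the wrist pixels. The side crop shows the olive wrist housing bulging ahead of the gripper body, with its front at side pixel (277,204), so I'll measure that clearance against the shelf.

```bash
python3 - <<'E'
from h import *
P=cam(np.load("pics/w1.npz"))
im=cv2.cvtColor(cv2.imread("pics/w1.png"),cv2.COLOR_BGR2HSV);im[...,0]=(im[...,0].astype(int)+10)%180
for n,(lo,hi,box) in dict(red=((0,90,40),(20,255,255),(290,120,350,250)),yel=((32,90,60),(45,255,255),(40,150,115,280)),grn=((50,90,40),(90,255,255),(100,0,220,130))).items():
    m=cv2.inRange(im,lo,hi);k=np.zeros_like(m);k[box[1]:box[3],box[0]:box[2]]=255;m&=k
    c=max(cv2.findContours(m,0,2)[0],key=cv2.contourArea)
    w=np.float32([onz(P,p,12) for p in c[:,0].astype(float)]);r=cv2.minAreaRect(w);print(n,np.round(r[0],1),np.round(r[1],1),r[2],cv2.boxPoints(r).round(1).tolist())
S=cam(np.load("pics/side0.npz"))
C=-np.linalg.solve(S[:,:3],S[:,3]);print("cam",C)
def ony(p,y):
    d=np.linalg.solve(S[:,:3],[*p,1]);return C+d*(y-C[1])/d[1]
for n,p in dict(front=(243,60),bot=(230,120),ringtop=(200,185),ringbot=(200,225),pivot=(55,115),bodyR=(192,350),housetop=(200,-20)).items():
    q=(180+p[0]/2.5,180+p[1]/2.5)
    print(n,*[(ony(q,y)-[444,-401,132]).round(0) for y in(-350,-401,-450)])
E
```

```text
red [ 473.  -400.8] [26.1 62.6] 81.18449401855469 [[440.0, -408.8999938964844], [501.8999938964844, -418.5], [505.8999938964844, -392.70001220703125], [444.0, -383.1000061035156]]
yel [ 472.2 -202.5] [61.9 29.2] 5.858189105987549 [[439.8999938964844, -191.10000610351562], [442.79998779296875, -220.10000610351562], [504.5, -213.8000030517578], [501.5, -184.8000030517578]]
grn [ 581.4 -293.2] [64.7 25. ] 29.29364585876465 [[547.0, -298.1000061035156], [559.2999877929688, -320.0], [615.7000122070312, -288.29998779296875], [603.5, -266.5]]
cam [  489.42927256 -1136.01133846   739.15860864]
front [ 67.  51. 253.] [ 66.   0. 276.] [ 65. -49. 298.]
bot [ 58.  51. 211.] [ 57.   0. 236.] [ 56. -49. 261.]
ringtop [ 37.  51. 163.] [ 37.   0. 192.] [ 38. -49. 220.]
ringbot [ 35.  51. 132.] [ 36.   0. 163.] [ 37. -49. 193.]
pivot [-53.  51. 219.] [-47.   0. 244.] [-41. -49. 268.]
bodyR [26. 51. 29.] [27.  0. 67.] [ 28. -49. 103.]
housetop [ 42.  51. 307.] [ 43.   0. 327.] [ 43. -49. 346.]
```

```bash
python3 to.py 448 -397.3 13 -.13
```

```text
[448.0, -397.3, 13.0, -0.13] [ 4.31000e+00 -5.07600e+00  1.20681e+02  1.90000e-02]
```

To row units: 118 mm is 23.6, 110 mm is 22, 0.02 rad is 0.2.

Request:
drive_effector(
  offsets=[
    [0.8, -0.8, 8, 0.2, 60],
    [0.8, -0.8, 16, 0.2, 60],
    [0.8, -0.8, 22, 0.2, 60],
    [0.8, -0.8, 23.6, 0.2, 60],
    [0.8, -0.8, 23.6, 0.2, 60],
  ],
)

```text
time: 1.45
tcp_pos: [446.4, -398.6, 14.7]
tcp_rot: [-3.133, 0.208, 0.004]
contact_force: [-0.1, -0.5, 0.6]
finger_gap: 60.2
gripper_force: 0.0
```

```bash
python3 - <<'E'
from cell import robot
import numpy as np
print(np.mean([robot.get_state()["tcp_pos"] for _ in range(5)],0))
E
```

```text
[ 446.3802582  -398.56709076   14.68124984]
```

Request:
drive_effector(
  offsets=[
    [0, 0, 0, 0, 40],
    [0, 0, 0, 0, 15],
    [0, 0, 0, 0, 10],
    [0, 0, 0, 0, 10],
    [0, 0, 0, 0, 10],
  ],
  force=8,
)

```text
time: 1.87
tcp_pos: [448.3, -398.7, 16.9]
tcp_rot: [3.134, -0.206, 0.002]
contact_force: [0.0, 0.6, -0.2]
finger_gap: 30.0
gripper_force: 0.1
```

Request:
drive_effector(
  offsets=[
    [0, 0, 0, 0, 10],
    [0, 0, 0, 0, 10],
  ],
  force=8,
)

```text
time: 2.03
tcp_pos: [448.2, -398.5, 16.5]
tcp_rot: [3.134, -0.206, 0.001]
contact_force: [-1.3, 2.1, 6.7]
finger_gap: 25.0
gripper_force: 8.0
```

To row units: -113 mm is -22.6, -100 mm is -20, -0.08 rad is -0.8.

Request:
drive_effector(
  offsets=[
    [0, 0, -6, 0, 10],
    [0, 0, -12, 0, 10],
    [-0.8, -6, -20, 0, 10],
    [-2, -14, -22.6, 0, 10],
    [-3.2, -22, -22.6, -0.8, 10],
  ],
)

```text
time: 2.45
tcp_pos: [447.3, -293.6, 131.7]
tcp_rot: [3.137, -0.085, 0.007]
contact_force: [1.7, 0.9, -0.4]
finger_gap: 25.1
gripper_force: 8.0
```

```bash
python3 to.py 443.5 75.3 130 .2
```

```text
[443.5, 75.3, 130.0, 0.2] [-2.3807e+01 -3.6820e+02  5.0000e-01 -2.5400e-01]
```

Request:
drive_effector(
  offsets=[
    [-0.4, -8.2, 0, -1, 10],
    [-1, -16.4, 0, -2, 10],
    [-1.6, -24.6, 0, -2.5, 10],
    [-2, -32.8, 0, -2.5, 10],
    [-2.6, -41, 0, -2.5, 10],
  ],
)

```text
time: 2.87
tcp_pos: [443.7, -86.1, 128.6]
tcp_rot: [3.126, 0.312, 0.001]
contact_force: [1.2, 0.2, -0.7]
finger_gap: 24.9
gripper_force: 8.0
```

Request:
drive_effector(
  offsets=[
    [0, 0, 0, 0, 10],
  ],
)

```text
time: 2.95
tcp_pos: [443.6, -82.7, 128.6]
tcp_rot: [-3.124, -0.319, 0.0]
contact_force: [0.2, -0.5, -1.0]
finger_gap: 25.0
gripper_force: 8.0
```

```bash
python3 to.py 443.5 75.3 130 .2
```

```text
[443.5, 75.3, 130.0, 0.2] [ 3.18040e+01 -1.54792e+02 -1.30700e+00  4.00000e-03]
```

To row units: -154 mm is -30.8, -117 mm is -23.4.

Request:
drive_effector(
  offsets=[
    [1.6, -7.8, 0, 0, 10],
    [3.2, -15.6, 0, 0, 10],
    [4.8, -23.4, 0, 0, 10],
    [6.4, -30.8, 0, 0, 10],
    [6.4, -30.8, 0, 0, 10],
  ],
)

```text
time: 3.37
tcp_pos: [444.8, 74.0, 128.6]
tcp_rot: [-3.125, -0.319, -0.001]
contact_force: [0.1, -0.9, 0.7]
finger_gap: 24.6
gripper_force: 8.0
```

Request:
drive_effector(
  offsets=[
    [0, 0, 0, 0, 10],
    [0, 0, 0, 0, 10],
  ],
)

```text
time: 3.53
tcp_pos: [445.1, 68.9, 128.4]
tcp_rot: [3.126, 0.312, -0.0]
contact_force: [-0.1, 0.1, -0.7]
finger_gap: 24.8
gripper_force: 8.0
```

```bash
python3 - <<'E'
from cell import robot
import cv2,numpy as np
out=[]
for n in("wrist","side"):
    c=robot.capture(n); cv2.imwrite(f"pics/{n}2.png",c["color"][:,:,::-1]); np.savez(f"pics/{n}2.npz",**{k:c[k] for k in("intrinsics","rvec","tvec")}); out.append(c["color"][:,:,::-1])
s=cv2.resize(out[1][100:340,160:400],(480,480))
cv2.imwrite("pics/v2.png",np.hstack([cv2.resize(out[0],(320,240)).repeat(1,0) if 0 else cv2.copyMakeBorder(cv2.resize(out[0],(320,240)),0,240,0,0,0),s]))
E
python3 to.py 443.5 75.3 130 .2
```

```text
[443.5, 75.3, 130.0, 0.2] [-2.710e-01 -7.267e+00 -1.616e+00 -3.000e-03]
```

View pics/v2.png

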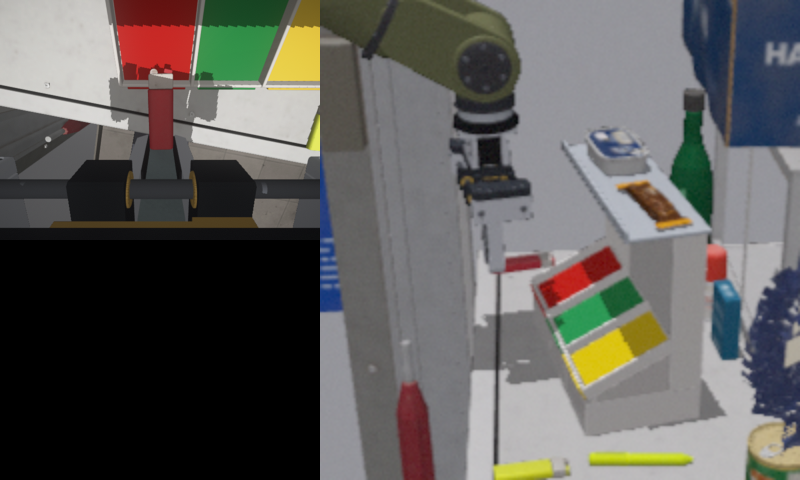

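The wrist view shows the red lighter gripped near its plain end, level, heading into the red bay. The bay's lip corner is near (244,164) and the red/green wall near (382,174) at full scale. The side view shows the housing well in front of the shelf. I'll check the display pose from the wrist picture.

```bash
python3 - <<'E'
from h import *
P=cam(np.load("pics/wrist2.npz"))
for n,d in dict(L=(-62.6,133.5,65.8),RG=(-62.6,45,65.8),GY=(-62.6,-45,65.8),tagmid=(-18,90,240)).items():
    X=(579+.980*d[0]-.199*d[1],11+.199*d[0]+.980*d[1],d[2]);print(n,np.round(X,1),proj(P,X).round(1))
i=cv2.imread("pics/wrist2.png")[100:220,180:600]
for n,d in dict(L=(-62.6,133.5,65.8),RG=(-62.6,45,65.8),GY=(-62.6,-45,65.8)).items():
    X=(579+.980*d[0]-.199*d[1],11+.199*d[0]+.980*d[1],d[2]);p=proj(P,X)-[180,100];cv2.drawMarker(i,tuple(p.round().astype(int).tolist()),(255,0,255),1,8)
cv2.imwrite("pics/w2c.png",cv2.resize(i,(798,228),interpolation=cv2.INTER_CUBIC))
E
```

```text
L [491.1 129.4  65.8] [242.6 168.9]
RG [508.7  42.6  65.8] [382.3 168.7]
GY [526.6 -45.6  65.8] [524.4 168.4]
tagmid [543.4  95.6 240. ] [270.4 -81.5]
```

View pics/w2c.png

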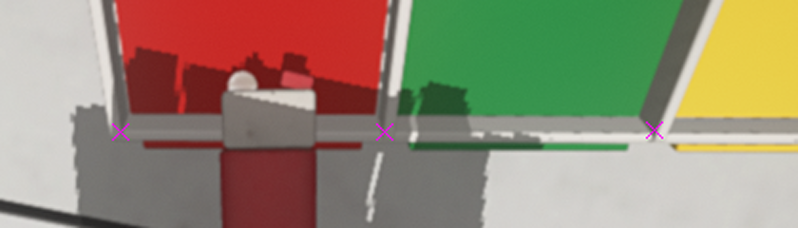

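```bash
python3 to.py 496.4 86.1 118 .2
```

```text
[496.4, 86.1, 118.0, 0.2] [ 5.3722e+01 -7.4870e+00  1.0376e+01 -3.0000e-03]
```

Request:
drive_effector(
  offsets=[
    [3.6, -1.6, 0.8, 0, 10],
    [7.2, -1.6, 1.6, 0, 10],
    [10.4, -1.6, 2, 0, 10],
    [10.4, -1.6, 2, 0, 10],
    [10.4, -1.6, 2, 0, 10],
  ],
  force=3,
)

```text
time: 4.05
tcp_pos: [494.4, 86.4, 118.0]
tcp_rot: [3.126, 0.309, -0.002]
contact_force: [-1.6, -0.2, -0.5]
finger_gap: 25.2
gripper_force: 3.0
```

```bash
python3 to.py 496.4 86.1 82 .2
```

```text
[496.4, 86.1, 82.0, 0.2] [ 1.9230e+00  6.6700e-01  3.6004e+01 -3.0000e-03]
```

Request:
drive_effector(
  offsets=[
    [0, 0, 1.6, 0, 10],
    [0, 0, 3.2, 0, 10],
    [0, 0, 4.8, 0, 10],
    [0, 0, 6, 0, 10],
    [0, 0, 6.8, 0, 10],
  ],
  force=3,
)

```text
time: 4.47
tcp_pos: [494.0, 87.3, 83.4]
tcp_rot: [-3.126, -0.312, 0.002]
contact_force: [0.4, -0.2, 0.4]
finger_gap: 24.7
gripper_force: 3.0
```

Request:
drive_effector(
  offsets=[
    [0, 0, 0, 0, 10],
    [0, 0, 0.2, 0, 10],
  ],
  force=3,
)

```text
time: 4.63
tcp_pos: [494.5, 87.4, 83.4]
tcp_rot: [-3.126, -0.312, 0.0]
contact_force: [-0.1, 0.6, 0.2]
finger_gap: 25.4
gripper_force: 3.0
```

```bash
python3 - <<'E'
from cell import robot
import cv2,numpy as np
out=[]
for n in("wrist","side"):
    c=robot.capture(n); cv2.imwrite(f"pics/{n}3.png",c["color"][:,:,::-1]); out.append(c["color"][:,:,::-1])
s=cv2.resize(out[1][150:270,210:330],(480,480),interpolation=cv2.INTER_CUBIC)
cv2.imwrite("pics/v3.png",np.hstack([cv2.copyMakeBorder(cv2.resize(out[0],(320,240)),0,240,0,0,0),s]))
E
```

```text
(no output)
```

View pics/v3.png

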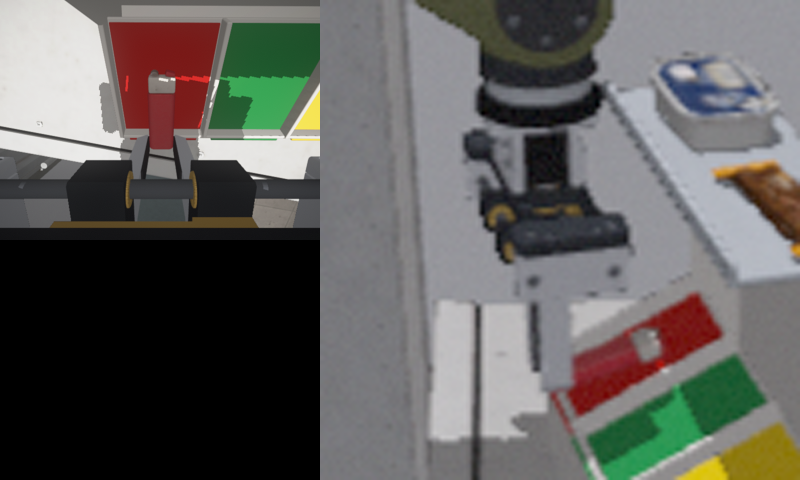

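The side view shows the lighter tilted up the slope inside the red bay, head uphill. Its plain end is still in the jaws at the lip, and the wrist is clear of the shelf. Next I release, back off, close the fingers and nudge it over the lip.

To row units: -28 mm is -5.6, -14 mm is -2.8.

Request:
drive_effector(
  offsets=[
    [0, 0, 0, 0, 45],
    [0, 0, 0, 0, 45],
    [0, 0, 0, 0, 45],
    [-2.8, 0, 0, 0, 45],
    [-5.6, 0, 0, 0, 20],
  ],
  force=5,
)

```text
time: 5.15
tcp_pos: [466.9, 81.8, 83.4]
tcp_rot: [3.126, 0.312, 0.0]
contact_force: [0.4, 0.1, -0.2]
finger_gap: 41.2
gripper_force: 0.0
```

Request:
drive_effector(
  offsets=[
    [0, 0, 0, 0, 0],
    [0, 0, 0, 0, 0],
    [0, 0, 0.6, 0, 0],
    [0, 0, 0.8, 0, 0],
    [0, 0, 0.8, 0, 0],
  ],
)

```text
time: 5.57
tcp_pos: [467.3, 81.9, 79.0]
tcp_rot: [3.126, 0.312, -0.001]
contact_force: [0.0, 0.6, -0.9]
finger_gap: 8.5
gripper_force: 0.0
```

Request:
drive_effector(
  offsets=[
    [1.6, 0, 0, 0, 0],
    [2.8, 0, 0, 0, 0],
    [4, 0, 0, 0, 0],
    [5, 0, 0, 0, 0],
    [5.8, 0, 0, 0, 0],
  ],
)

```text
time: 5.98
tcp_pos: [495.2, 87.6, 79.3]
tcp_rot: [3.126, 0.312, -0.005]
contact_force: [-1.7, -0.5, 0.2]
finger_gap: 0.4
gripper_force: 0.7
```

Request:
drive_effector(
  offsets=[
    [0, 0, 0, 0, 0],
    [0, 0, 0, 0, 0],
  ],
)

```text
time: 6.15
tcp_pos: [495.8, 87.7, 79.3]
tcp_rot: [-3.126, -0.312, -0.0]
contact_force: [-0.3, 0.1, -0.4]
finger_gap: 0.7
gripper_force: 0.0
```

```bash
python3 to.py 496.4 86.1 80 .2
```

```text
[496.4, 86.1, 80.0, 0.2] [ 3.200e-01  1.679e+00 -7.200e-01 -1.000e-03]
```

To row units: -20 mm is -4, -80 mm is -16.

Request:
drive_effector(
  offsets=[
    [-4, 0, -0.6, 0, 0],
    [-10, 0, -6, 0, 30],
    [-16, 0, -10, 0, 60],
    [-16, 0, -10, 0, 60],
    [-16, 0, -10, 0, 60],
  ],
)

```text
time: 6.57
tcp_pos: [417.3, 71.8, 130.7]
tcp_rot: [3.126, 0.311, 0.006]
contact_force: [0.4, -0.2, -0.2]
finger_gap: 23.6
gripper_force: 0.0Traceback (most recent call last):
```

```bash
cat > chk.py <<'E'
import sys; from h import *; from cell import robot
yb=float(sys.argv[1]);tag=sys.argv[2]
c25,s25=np.cos(np.radians(25)),np.sin(np.radians(25))
D=R.from_euler('z',.2).as_matrix();B=D@np.array([[c25,0,-s25],[0,1,0],[s25,0,c25]])
O=np.array([579,11,0])+D@[-8.5,yb,80]
for n in("wrist","side","top"):
    c=robot.capture(n);im=c["color"];cv2.imwrite(f"pics/{tag}_{n}.png",im[:,:,::-1]);P=cam(c)
    # rectify bay plane at height 12 above floor, 4 px/mm->2: floor-x up -65..60, y 45..-45
    H=P@np.c_[B[:,0],B[:,1],B[:,2]*12+O].__class__(np.c_[np.r_[B[:,0],0],np.r_[B[:,1],0],np.r_[B[:,2]*12+O,1]])
    A=np.array([[0,-.5,60],[-.5,0,45],[0,0,1.]])  # pixel(u,v)->(fx,fy)
    r=cv2.warpPerspective(im,np.linalg.inv(H@A)@np.eye(3),(180,250))
    cv2.imwrite(f"pics/{tag}_{n}_r.png",r[:,:,::-1])
    hsv=cv2.cvtColor(r,cv2.COLOR_RGB2HSV)
    m=((hsv[...,1]<90)&(hsv[...,2]>90)).astype(np.uint8);m[:,:20]=0;m[:,160:]=0;m[240:]=0
    k,l,st,ce=cv2.connectedComponentsWithStats(m)
    print(n,[(int(s[4]),"fx %.0f..%.0f fy %.0f..%.0f"%(60-(s[1]+s[3])/2,60-s[1]/2,45-(s[0]+s[2])/2,45-s[0]/2)) for s in st[1:] if s[4]>60])
    # mean colour along the bay's centre
    j=[(f,r[int((60-f)*2),70:110].mean(0).astype(int).tolist()) for f in range(-60,45,6)];print(j if n!="side" else "")
E
python3 chk.py 90 red
```

```text
  File "chk.py", line 9, in <module>
    H=P@np.c_[B[:,0],B[:,1],B[:,2]*12+O].__class__(np.c_[np.r_[B[:,0],0],np.r_[B[:,1],0],np.r_[B[:,2]*12+O,1]])
        ~~~~~~~~~~~~~~~~~~~~~~~~~~~~~~~~~~~~~~~~~~^^^^^^^^^^^^^^^^^^^^^^^^^^^^^^^^^^^^^^^^^^^^^^^^^^^^^^^^^^^^^
TypeError: only integer scalar arrays can be converted to a scalar index
```

```bash
sed -i 's/^    H=P@.*/    H=P@np.c_[np.r_[B[:,0],0],np.r_[B[:,1],0],np.r_[B[:,2]*12+O,1]]/; s/@np.eye(3)//' chk.py
python3 chk.py 90 red
```

```text
wrist [(2419, 'fx -58..-49 fy -35..35')]
[(-60, [183, 54, 51]), (-54, [200, 194, 189]), (-48, [167, 52, 52]), (-42, [185, 70, 73]), (-36, [188, 69, 73]), (-30, [190, 70, 73]), (-24, [191, 69, 73]), (-18, [193, 69, 73]), (-12, [195, 69, 74]), (-6, [196, 69, 73]), (0, [197, 70, 74]), (6, [197, 70, 74]), (12, [0, 0, 0]), (18, [0, 0, 0]), (24, [0, 0, 0]), (30, [0, 0, 0]), (36, [0, 0, 0]), (42, [0, 0, 0])]
side [(8433, 'fx -60..60 fy -35..35'), (2376, 'fx 16..34 fy -26..14')]

top [(8823, 'fx 14..60 fy -35..35'), (1346, 'fx -60..-40 fy 12..35'), (1015, 'fx -59..-50 fy -35..3')]
[(-60, [123, 65, 59]), (-54, [138, 136, 125]), (-48, [129, 66, 56]), (-42, [178, 79, 77]), (-36, [226, 87, 92]), (-30, [229, 90, 95]), (-24, [231, 91, 95]), (-18, [233, 92, 98]), (-12, [233, 94, 99]), (-6, [233, 96, 101]), (0, [235, 99, 103]), (6, [236, 102, 106]), (12, [229, 102, 106]), (18, [148, 140, 132]), (24, [155, 151, 143]), (30, [141, 106, 102]), (36, [131, 117, 117]), (42, [222, 229, 232])]
```

Red is inside: the lip shows unobstructed (fx −58 to −49), the body runs −46 to 16 and the head 16 to 34, and the two views agree at the flat height. Green is next.

Careful with the scale: shifts go in units of 5 mm and turns go in units of 0.1 rad. That gives: -20 mm is -4, 205 mm is 41, -0.05 rad is -0.5.

Request:
drive_effector(
  offsets=[
    [-1, 8.2, 0, 0, 60],
    [-2, 16.4, 0, 0, 60],
    [-3, 24.6, 0, 0, 60],
    [-4, 32.8, 0, 0, 60],
    [-5, 41, 0, -0.5, 60],
  ],
)

```text
time: 7.18
tcp_pos: [433.0, -136.1, 128.6]
tcp_rot: [-3.117, -0.389, 0.002]
contact_force: [1.8, 0.1, -0.1]
finger_gap: 60.1
gripper_force: 0.0
```

Request:
drive_effector(
  offsets=[
    [-0.4, 8.2, 0, -1, 60],
    [4, 15.2, 0, -2, 60],
    [10, 21.2, 0, -2.85, 60],
    [16, 27.2, 0, -2.85, 60],
    [16, 27.2, 0, -2.85, 60],
  ],
)

```text
time: 7.6
tcp_pos: [547.8, -249.3, 126.3]
tcp_rot: [-3.03, -0.827, 0.002]
contact_force: [-1.0, 0.1, 0.0]
finger_gap: 59.9
gripper_force: 0.0
```

Request:
drive_effector(
  offsets=[
    [0, 0, 0, 0, 60],
    [0, 0, 0, 0, 60],
  ],
)

```text
time: 7.77
tcp_pos: [543.5, -245.8, 127.8]
tcp_rot: [-3.029, -0.828, 0.003]
contact_force: [-0.8, -0.2, 0.3]
finger_gap: 60.3
gripper_force: 0.0
```

```bash
python3 to.py 559.4 -304.2 130 .485
```

```text
[559.4, -304.2, 130.0, 0.485] [-1.6043e+01  5.8402e+01 -2.2650e+00  4.9000e-02]
```

Request:
drive_effector(
  offsets=[
    [-1.2, 5, 0, 0.5, 60],
    [-2.4, 9.6, 0, 0.5, 60],
    [-3.2, 11.6, 0, 0.5, 60],
    [-3.2, 11.6, 0, 0.5, 60],
    [-3.2, 11.6, 0, 0.5, 60],
  ],
)

```text
time: 8.18
tcp_pos: [559.2, -303.6, 129.3]
tcp_rot: [-3.05, -0.752, 0.0]
contact_force: [1.0, 0.4, -0.3]
finger_gap: 59.9
gripper_force: 0.0
```

Request:
drive_effector(
  offsets=[
    [0, 0, 0, 0, 60],
    [0, 0, 0, 0, 60],
  ],
)

```text
time: 8.35
tcp_pos: [559.6, -303.2, 129.6]
tcp_rot: [-3.05, -0.754, -0.0]
contact_force: [0.3, -0.7, -0.1]
finger_gap: 60.0
gripper_force: 0.0
```

```bash
cat > seg.py <<'E'
import sys; from h import *; from cell import robot
lo,hi={"g":((50,90,40),(90,255,255)),"y":((32,90,60),(42,255,255))}[sys.argv[1]];x0,y0=map(float,sys.argv[2:4])
c=robot.capture("wrist");P=cam(c);cv2.imwrite(f"pics/seg_{sys.argv[1]}.png",c["color"][:,:,::-1])
im=cv2.cvtColor(c["color"],cv2.COLOR_RGB2HSV);im[...,0]=(im[...,0].astype(int)+10)%180
for q in cv2.findContours(cv2.inRange(im,lo,hi),0,2)[0]:
    if cv2.contourArea(q)<400: continue
    w=np.float32([onz(P,p,12) for p in q[:,0].astype(float)]);r=cv2.minAreaRect(w)
    if np.hypot(r[0][0]-x0,r[0][1]-y0)<60: print(np.round(r[0],1),np.round(r[1],1),r[2],cv2.boxPoints(r).round(1).tolist())
s=robot.get_state();print(s["tcp_pos"])
E
python3 seg.py g 583 -292
```

```text
[ 581.7 -291.9] [62.  24.6] 28.772750854492188 [[548.5999755859375, -296.0], [560.4000244140625, -317.6000061035156], [614.7999877929688, -287.70001220703125], [603.0, -266.20001220703125]]
[ 559.73094675 -303.28850836  129.66544329]
```

```bash
python3 to.py 558.9 -304.4 14 .5
```

```text
[558.9, -304.4, 14.0, 0.5] [-1.26300e+00  5.97000e-01  1.15665e+02 -1.50000e-02]
```

Request:
drive_effector(
  offsets=[
    [-0.2, 0.2, 8, -0.15, 60],
    [-0.2, 0.2, 16, -0.15, 60],
    [-0.2, 0.2, 21.6, -0.15, 60],
    [-0.2, 0.2, 23, -0.15, 60],
    [-0.2, 0.2, 23, -0.15, 60],
  ],
)

```text
time: 8.82
tcp_pos: [558.7, -304.6, 13.4]
tcp_rot: [-3.042, -0.776, 0.003]
contact_force: [-0.0, 0.5, 1.1]
finger_gap: 60.1
gripper_force: 0.0
```

Request:
drive_effector(
  offsets=[
    [0, 0, 0, 0, 40],
    [0, 0, 0, 0, 15],
    [0, 0, 0, 0, 10],
    [0, 0, 0, 0, 10],
    [0, 0, 0, 0, 10],
  ],
  force=8,
)

```text
time: 9.23
tcp_pos: [559.5, -305.7, 14.9]
tcp_rot: [3.044, 0.775, 0.001]
contact_force: [0.2, -0.2, -0.7]
finger_gap: 29.9
gripper_force: 0.0
```

Request:
drive_effector(
  offsets=[
    [0, 0, 0, 0, 10],
    [0, 0, 0, 0, 10],
  ],
  force=8,
)

```text
time: 9.4
tcp_pos: [559.4, -305.7, 14.7]
tcp_rot: [3.044, 0.775, 0.0]
contact_force: [-0.5, 0.3, 2.3]
finger_gap: 24.7
gripper_force: 8.0
```

To row units: -115 mm is -23, -45 mm is -9.

Request:
drive_effector(
  offsets=[
    [0, 0, -7, 0, 10],
    [0, 0, -15, 0, 10],
    [-2, 0, -22.4, 0, 10],
    [-9, 0, -23, 0, 10],
    [-17, 0, -23, 0, 10],
  ],
)

```text
time: 9.82
tcp_pos: [485.6, -346.5, 132.1]
tcp_rot: [3.04, 0.778, 0.005]
contact_force: [-0.6, -0.1, -1.4]
finger_gap: 24.8
gripper_force: 8.0
```

Request:
drive_effector(
  offsets=[
    [-8.2, 0, 0, 1, 10],
    [-12, -6, 0, 2, 10],
    [-12, -12, 0, 3, 10],
    [-12, -12, 0, 3, 10],
  ],
)

```text
time: 10.15
tcp_pos: [400.5, -319.8, 129.1]
tcp_rot: [-3.125, -0.299, 0.002]
contact_force: [0.4, 0.1, -1.0]
finger_gap: 24.7
gripper_force: 8.0
```

```bash
python3 to.py 461.4 -12.9 129 .2
```

```text
[461.4, -12.9, 129.0, 0.2] [ 1.18062e+02 -2.89709e+02  5.67000e-01 -9.00000e-03]
```

Request:
drive_effector(
  offsets=[
    [3, -7.6, 0, 0, 10],
    [6, -15.2, 0, 0, 10],
    [9.2, -22.8, 0, 0, 10],
    [12.2, -30.4, 0, 0, 10],
    [15.2, -38, 0, 0, 10],
  ],
)

```text
time: 10.57
tcp_pos: [440.6, -119.3, 129.7]
tcp_rot: [3.126, 0.312, 0.001]
contact_force: [2.0, 0.5, 0.7]
finger_gap: 24.9
gripper_force: 8.0
```

Request:
drive_effector(
  offsets=[
    [3, -7.6, 0, 0, 10],
    [6.2, -15.2, 0, 0, 10],
    [8, -19.6, 0, 0, 10],
    [8, -19.6, 0, 0, 10],
    [8, -19.6, 0, 0, 10],
  ],
)

```text
time: 10.98
tcp_pos: [460.5, -16.1, 129.5]
tcp_rot: [3.125, 0.317, 0.0]
contact_force: [-0.3, -0.5, -1.3]
finger_gap: 25.0
gripper_force: 8.0
```

Request:
drive_effector(
  offsets=[
    [0, 0, 0, 0, 10],
  ],
)

```text
time: 11.07
tcp_pos: [460.3, -17.5, 129.4]
tcp_rot: [3.126, 0.313, 0.0]
contact_force: [-0.5, -0.1, 0.0]
finger_gap: 25.0
gripper_force: 8.0
```

```bash
python3 to.py 461.4 -12.9 129 .2 512.4 -2.5 118 .2
```

```text
[461.4, -12.9, 129.0, 0.2] [ 1.990e+00 -4.251e+00  4.480e-01 -1.000e-03]
[512.4, -2.5, 118.0, 0.2] [ 5.4039e+01 -4.3420e+00  1.1449e+01 -1.0000e-03]
```

To row units: 54 mm is 10.8, 36 mm is 7.2.

Request:
drive_effector(
  offsets=[
    [3.6, -0.8, 0.8, 0, 10],
    [7.2, -0.8, 1.6, 0, 10],
    [10.8, -0.8, 2.2, 0, 10],
    [10.8, -0.8, 2.2, 0, 10],
    [10.8, -0.8, 2.2, 0, 10],
  ],
  force=3,
)

```text
time: 11.48
tcp_pos: [512.3, -3.5, 118.0]
tcp_rot: [-3.126, -0.31, 0.001]
contact_force: [0.4, 0.4, -0.1]
finger_gap: 24.6
gripper_force: 3.0
```

```bash
python3 to.py 512.4 -2.5 82 .2
```

```text
[512.4, -2.5, 82.0, 0.2] [ 3.6700e-01 -9.8200e-01  3.5972e+01 -2.0000e-03]
```

Request:
drive_effector(
  offsets=[
    [0, 0, 1.6, 0, 10],
    [0, 0, 3.2, 0, 10],
    [0, 0, 4.8, 0, 10],
    [0, 0, 6.2, 0, 10],
    [0, 0, 7.2, 0, 10],
  ],
  force=3,
)

```text
time: 11.9
tcp_pos: [511.8, -2.6, 81.3]
tcp_rot: [-3.126, -0.312, 0.002]
contact_force: [-0.0, -0.3, 0.1]
finger_gap: 25.1
gripper_force: 3.0
```

Request:
drive_effector(
  offsets=[
    [0, 0, 0, 0, 10],
    [0, 0, 0, 0, 10],
  ],
  force=3,
)

```text
time: 12.07
tcp_pos: [512.2, -2.4, 82.2]
tcp_rot: [-3.126, -0.312, 0.001]
contact_force: [-0.3, 0.3, 0.4]
finger_gap: 24.8
gripper_force: 3.0
```

```bash
python3 to.py 512.4 -2.5 82 .2
```

```text
[512.4, -2.5, 82.0, 0.2] [ 0.196  0.104  0.195 -0.001]
```

Request:
drive_effector(
  offsets=[
    [0, 0, 0, 0, 45],
    [0, 0, 0, 0, 45],
    [0, 0, 0, 0, 45],
    [-2.8, 0, 0, 0, 45],
    [-5.6, 0, 0, 0, 20],
  ],
  force=5,
)

```text
time: 12.48
tcp_pos: [484.8, -8.0, 82.5]
tcp_rot: [3.126, 0.312, 0.001]
contact_force: [-0.2, -0.5, 0.4]
finger_gap: 40.9
gripper_force: 0.0
```

Request:
drive_effector(
  offsets=[
    [0, 0, 0, 0, 0],
    [0, 0, 0, 0, 0],
    [0, 0, 0.4, 0, 0],
    [0, 0, 0.6, 0, 0],
    [0, 0, 0.6, 0, 0],
  ],
)

```text
time: 12.9
tcp_pos: [485.2, -7.9, 79.1]
tcp_rot: [-3.126, -0.312, 0.0]
contact_force: [0.3, 0.5, 0.1]
finger_gap: 8.4
gripper_force: 0.0
```

Request:
drive_effector(
  offsets=[
    [1.6, 0, 0, 0, 0],
    [2.8, 0, 0, 0, 0],
    [4, 0, 0, 0, 0],
    [5, 0, 0, 0, 0],
    [5.8, 0, 0, 0, 0],
  ],
)

```text
time: 13.32
tcp_pos: [513.4, -2.2, 79.3]
tcp_rot: [-3.126, -0.312, 0.003]
contact_force: [-0.4, -0.0, 0.8]
finger_gap: 0.3
gripper_force: 0.5
```

Request:
drive_effector(
  offsets=[
    [0.2, 0, 0, 0, 0],
    [0.2, 0, 0, 0, 0],
  ],
)

```text
time: 13.48
tcp_pos: [514.5, -2.0, 79.3]
tcp_rot: [-3.126, -0.312, 0.0]
contact_force: [0.1, 0.4, -0.1]
finger_gap: 0.5
gripper_force: 0.1
```

Request:
drive_effector(
  offsets=[
    [-4, 0, -0.6, 0, 0],
    [-10, 0, -6, 0, 30],
    [-16, 0, -10, 0, 60],
    [-16, 0, -10, 0, 60],
    [-16, 0, -10, 0, 60],
  ],
)

```text
time: 13.9
tcp_pos: [436.0, -18.1, 130.7]
tcp_rot: [3.126, 0.311, 0.005]
contact_force: [1.9, 0.2, 0.5]
finger_gap: 23.7
gripper_force: 0.0
```

Request:
drive_effector(
  offsets=[
    [0, 0, 0, 0, 60],
  ],
)

```text
time: 13.98
tcp_pos: [436.3, -17.9, 129.4]
tcp_rot: [3.126, 0.311, 0.001]
contact_force: [-0.1, 0.5, -0.1]
finger_gap: 30.3
gripper_force: 0.0
```

```bash
sed -i 's/range(-60,45,6)/range(-60,45,5)/' chk.py; python3 chk.py 0 grn
```

```text
wrist [(2555, 'fx -59..-50 fy -35..35')]
[(-60, [41, 99, 53]), (-55, [201, 199, 193]), (-50, [137, 154, 133]), (-45, [84, 190, 92]), (-40, [85, 193, 93]), (-35, [85, 195, 94]), (-30, [85, 197, 94]), (-25, [85, 198, 94]), (-20, [86, 200, 96]), (-15, [87, 201, 96]), (-10, [88, 202, 97]), (-5, [88, 203, 98]), (0, [88, 204, 98]), (5, [89, 206, 98]), (10, [88, 206, 98]), (15, [0, 0, 0]), (20, [0, 0, 0]), (25, [0, 0, 0]), (30, [0, 0, 0]), (35, [0, 0, 0]), (40, [0, 0, 0])]
side [(9072, 'fx -60..60 fy -35..35'), (2504, 'fx 16..35 fy -28..14')]

top [(12990, 'fx 12..60 fy -35..35'), (3547, 'fx -60..-38 fy -35..35')]
[(-60, [108, 110, 79]), (-55, [103, 104, 77]), (-50, [90, 118, 79]), (-45, [98, 218, 104]), (-40, [102, 236, 110]), (-35, [105, 237, 112]), (-30, [108, 238, 115]), (-25, [110, 238, 116]), (-20, [112, 238, 117]), (-15, [115, 239, 120]), (-10, [117, 240, 121]), (-5, [120, 240, 124]), (0, [120, 240, 124]), (5, [122, 241, 126]), (10, [123, 242, 127]), (15, [124, 172, 117]), (20, [157, 155, 144]), (25, [161, 158, 147]), (30, [132, 144, 120]), (35, [130, 141, 128]), (40, [227, 232, 233])]
```

Green sits the same way as red. Yellow is next.

Request:
drive_effector(
  offsets=[
    [-1.2, 8.2, 0, 0, 60],
    [-2.4, 16.4, 0, 0.7, 60],
    [-3.6, 24.6, 0, 0.7, 60],
    [-4.8, 32.8, 0, 0.7, 60],
    [-5.2, 36.8, 0, 0.7, 60],
  ],
)

```text
time: 14.55
tcp_pos: [446.7, -207.0, 128.5]
tcp_rot: [-3.135, -0.199, 0.001]
contact_force: [0.8, 0.8, -0.4]
finger_gap: 59.8
gripper_force: 0.0
```

Request:
drive_effector(
  offsets=[
    [0, 0, 0, 0, 60],
    [0, 0, 0, 0, 60],
    [0, 0, 0, 0, 60],
  ],
)

```text
time: 14.8
tcp_pos: [446.7, -202.7, 128.7]
tcp_rot: [-3.134, -0.203, 0.002]
contact_force: [-0.4, -0.2, 0.7]
finger_gap: 59.8
gripper_force: 0.0
```

```bash
python3 seg.py y 475 -200
```

```text
[ 471.8 -199.4] [62.5 24.9] 5.888370990753174 [[439.3999938964844, -190.1999969482422], [442.0, -215.0], [504.20001220703125, -208.60000610351562], [501.6000061035156, -183.8000030517578]]
[ 446.73181662 -202.38913118  128.93193717]
```

```bash
python3 to.py 445.7 -202.1 14 .103
```

```text
[445.7, -202.1, 14.0, 0.103] [-8.93000e-01 -3.40000e-01  1.14933e+02  2.70000e-02]
```

Request:
drive_effector(
  offsets=[
    [-0.2, 0, 8, 0.27, 60],
    [-0.2, 0, 16, 0.27, 60],
    [-0.2, 0, 21.4, 0.27, 60],
    [-0.2, 0, 22.8, 0.27, 60],
    [-0.2, 0, 22.8, 0.27, 60],
  ],
)

```text
time: 15.27
tcp_pos: [445.1, -202.3, 14.2]
tcp_rot: [-3.136, -0.162, 0.005]
contact_force: [0.0, 0.2, -0.4]
finger_gap: 59.7
gripper_force: 0.0
```

Request:
drive_effector(
  offsets=[
    [0, 0, 0, 0, 40],
    [0, 0, 0, 0, 15],
    [0, 0, 0, 0, 10],
    [0, 0, 0, 0, 10],
    [0, 0, 0, 0, 10],
  ],
  force=8,
)

```text
time: 15.68
tcp_pos: [446.1, -203.7, 16.2]
tcp_rot: [3.137, 0.16, 0.002]
contact_force: [0.3, -0.1, 0.7]
finger_gap: 29.6
gripper_force: 0.0
```

Request:
drive_effector(
  offsets=[
    [0, 0, 0, 0, 10],
    [0, 0, 0, 0, 10],
  ],
  force=8,
)

```text
time: 15.85
tcp_pos: [446.0, -203.7, 15.9]
tcp_rot: [3.137, 0.16, 0.001]
contact_force: [-0.3, 0.2, 6.9]
finger_gap: 25.0
gripper_force: 8.0
```

To row units: -33 mm is -6.6, -113 mm is -22.6, -0.098 rad is -0.98.

Request:
drive_effector(
  offsets=[
    [0, 0, -7.6, 0, 10],
    [0, 0, -15.2, 0, 10],
    [0, 0, -22.6, 0, 10],
    [2.8, -6.6, -22.6, -0.5, 10],
    [5.6, -13.2, -22.6, -0.98, 10],
  ],
)

```text
time: 16.27
tcp_pos: [467.7, -135.4, 130.7]
tcp_rot: [3.124, 0.311, 0.006]
contact_force: [0.0, 0.6, -1.1]
finger_gap: 24.8
gripper_force: 8.0
```

Request:
drive_effector(
  offsets=[
    [3, -6.6, 0, 0, 10],
    [3, -6.6, 0, 0, 10],
    [3, -6.6, 0, 0, 10],
    [3, -6.6, 0, 0, 10],
  ],
)

```text
time: 16.6
tcp_pos: [474.9, -99.9, 128.4]
tcp_rot: [3.126, 0.314, -0.0]
contact_force: [0.1, -0.6, 0.2]
finger_gap: 24.8
gripper_force: 8.0
```

```bash
python3 to.py 530.3 -90.7 118 .2
```

```text
[530.3, -90.7, 118.0, 0.2] [56.128  1.989 10.366  0.   ]
```

To row units: 56 mm is 11.2, 38 mm is 7.6.

Request:
drive_effector(
  offsets=[
    [3.8, 0.4, 0.8, 0, 10],
    [7.6, 0.4, 1.6, 0, 10],
    [11.2, 0.4, 2, 0, 10],
    [11.2, 0.4, 2, 0, 10],
    [11.2, 0.4, 2, 0, 10],
  ],
  force=3,
)

```text
time: 17.02
tcp_pos: [530.0, -91.5, 117.8]
tcp_rot: [-3.126, -0.312, 0.002]
contact_force: [0.4, 0.0, -0.7]
finger_gap: 24.9
gripper_force: 3.0
```

Request:
drive_effector(
  offsets=[
    [0, 0, 1.6, 0, 10],
    [0, 0, 3.2, 0, 10],
    [0, 0, 4.8, 0, 10],
    [0, 0, 6.2, 0, 10],
    [0, 0, 7.2, 0, 10],
  ],
  force=3,
)

```text
time: 17.43
tcp_pos: [529.8, -90.6, 81.3]
tcp_rot: [-3.126, -0.313, 0.001]
contact_force: [-0.4, -0.9, 1.1]
finger_gap: 24.9
gripper_force: 3.0
```

Request:
drive_effector(
  offsets=[
    [0, 0, 0, 0, 10],
    [0, 0, 0, 0, 10],
  ],
  force=3,
)

```text
time: 17.6
tcp_pos: [530.2, -90.5, 82.2]
tcp_rot: [-3.126, -0.313, 0.001]
contact_force: [0.0, 0.2, -0.4]
finger_gap: 24.8
gripper_force: 3.0
```

```bash
python3 to.py 530.3 -90.7 82 .2
```

```text
[530.3, -90.7, 82.0, 0.2] [ 0.098  0.188  0.185 -0.   ]
```

Request:
drive_effector(
  offsets=[
    [0, 0, 0, 0, 45],
    [0, 0, 0, 0, 45],
    [0, 0, 0, 0, 45],
    [-2.8, 0, 0, 0, 45],
    [-5.6, 0, 0, 0, 20],
  ],
  force=5,
)

```text
time: 18.02
tcp_pos: [502.7, -96.0, 82.5]
tcp_rot: [3.126, 0.314, 0.001]
contact_force: [0.1, -1.1, -0.7]
finger_gap: 41.0
gripper_force: 0.0
```

Request:
drive_effector(
  offsets=[
    [0, 0, 0, 0, 0],
    [0, 0, 0, 0, 0],
    [0, 0, 0.4, 0, 0],
    [0, 0, 0.6, 0, 0],
    [0, 0, 0.6, 0, 0],
  ],
)

```text
time: 18.43
tcp_pos: [503.1, -95.9, 79.1]
tcp_rot: [-3.126, -0.314, 0.0]
contact_force: [-0.1, -0.2, -0.2]
finger_gap: 8.4
gripper_force: 0.0
```

Request:
drive_effector(
  offsets=[
    [1.6, 0, 0, 0, 0],
    [2.8, 0, 0, 0, 0],
    [4, 0, 0, 0, 0],
    [5, 0, 0, 0, 0],
    [5.8, 0, 0, 0, 0],
  ],
)

```text
time: 18.85
tcp_pos: [531.7, -90.2, 79.3]
tcp_rot: [-3.126, -0.314, 0.001]
contact_force: [-6.7, -1.8, 5.5]
finger_gap: 0.8
gripper_force: 3.8
```

Request:
drive_effector(
  offsets=[
    [0.2, 0, 0, 0, 0],
    [0.2, 0, 0, 0, 0],
  ],
)

```text
time: 19.02
tcp_pos: [532.4, -90.1, 79.3]
tcp_rot: [-3.126, -0.314, 0.001]
contact_force: [-1.2, -0.6, 1.4]
finger_gap: 0.7
gripper_force: 0.8
```

Request:
drive_effector(
  offsets=[
    [-4, 0, -0.6, 0, 0],
    [-10, 0, -6, 0, 30],
    [-16, 0, -10, 0, 60],
    [-22, 0, -16, 0, 60],
    [-22, 0, -20, 0, 60],
  ],
)

```text
time: 19.43
tcp_pos: [421.6, -112.4, 181.2]
tcp_rot: [3.126, 0.312, 0.001]
contact_force: [0.0, 1.1, 1.0]
finger_gap: 23.6
gripper_force: 0.0
```

Request:
drive_effector(
  offsets=[
    [0, 0, 0, 0, 60],
    [0, 0, 0, 0, 60],
  ],
)

```text
time: 19.6
tcp_pos: [425.1, -112.2, 180.4]
tcp_rot: [3.125, 0.313, 0.005]
contact_force: [-0.2, -0.2, 0.4]
finger_gap: 37.1
gripper_force: 0.0
```

```bash
python3 chk.py -90 yel
python3 - <<'E'
import cv2,numpy as np
t=cv2.imread("pics/yel_top.png")[215:345,225:425];s=cv2.imread("pics/yel_side.png")[150:410,230:430]
cv2.imwrite("pics/fin.png",np.hstack([cv2.resize(t,(400,260),interpolation=2),cv2.resize(s,(400,520),interpolation=2)[:520]]) if 0 else np.hstack([cv2.copyMakeBorder(cv2.resize(t,(400,260),interpolation=2),0,260,0,0,0),cv2.resize(s,(400,520),interpolation=2)]))
E
```

```text
wrist [(2112, 'fx -60..-52 fy -35..35')]
[(-60, [223, 195, 81]), (-55, [168, 164, 155]), (-50, [232, 202, 71]), (-45, [207, 212, 84]), (-40, [209, 214, 84]), (-35, [210, 216, 84]), (-30, [213, 218, 84]), (-25, [214, 219, 85]), (-20, [215, 221, 85]), (-15, [217, 221, 85]), (-10, [218, 222, 85]), (-5, [218, 223, 86]), (0, [0, 0, 0]), (5, [0, 0, 0]), (10, [0, 0, 0]), (15, [0, 0, 0]), (20, [0, 0, 0]), (25, [0, 0, 0]), (30, [0, 0, 0]), (35, [0, 0, 0]), (40, [0, 0, 0])]
side [(6646, 'fx -59..60 fy -35..35'), (2097, 'fx 16..34 fy -24..13')]

top [(8679, 'fx 15..60 fy -35..35'), (1934, 'fx -60..-51 fy -35..35')]
[(-60, [226, 215, 107]), (-55, [218, 216, 208]), (-50, [239, 226, 88]), (-45, [238, 239, 83]), (-40, [243, 247, 83]), (-35, [244, 248, 84]), (-30, [244, 248, 83]), (-25, [245, 249, 83]), (-20, [246, 249, 83]), (-15, [246, 249, 82]), (-10, [247, 249, 80]), (-5, [247, 250, 81]), (0, [249, 251, 81]), (5, [248, 250, 77]), (10, [248, 250, 76]), (15, [173, 174, 94]), (20, [152, 150, 137]), (25, [155, 152, 139]), (30, [147, 145, 102]), (35, [134, 134, 117]), (40, [229, 235, 238])]
```

View pics/fin.png

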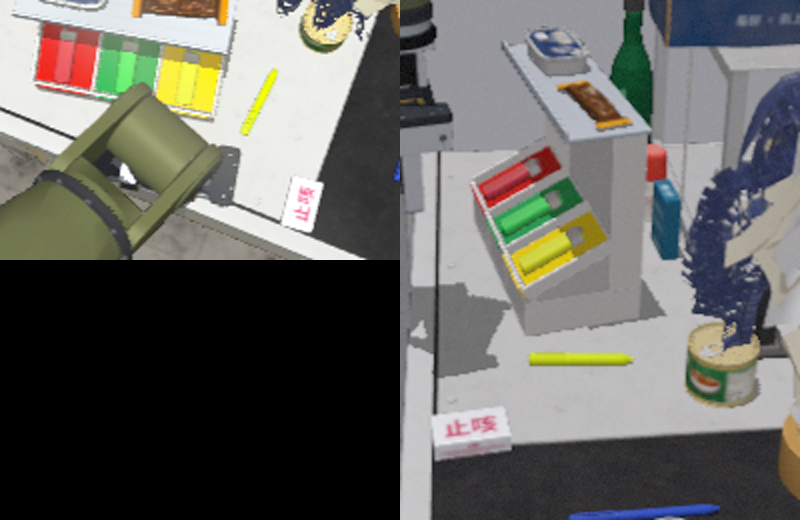

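Both views show all three lighters flat in the bays of their own colour, with heads uphill. The box, highlighter, pen and shelf are undisturbed, and the robot is clear.

```bash
python3 -c "
from cell import robot
print(robot.job_done())"
```

```text
the job is handed in; nothing more can be done
None
```

I handed the job in at about 20 s on the clock: the red, green and yellow lighters each lie flat in the bay of their own colour, head uphill, and the last pictures show the shelf, pill box, highlighter and pen undisturbed.

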